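# Show the stamp on a pendant's back to the bench camera in a hand mirror

### The arm

A 6-joint arm with a two-finger parallel gripper is mounted at the origin on the work surface. World frame = base frame: x ahead of the robot, y to its left, z up, the work surface at z = 0. Lengths are in m, angles in rad, forces in N, time in s.
With the tool pointing down it reaches from about 0.425 to 0.95 m from the base axis. Payload 3.5 kg.
Tool frame: the origin (TCP) lies midway between the tips of the shut fingers; the grasp point (between the pads) lies 19 mm behind it; z points along the fingers, y is the direction in which the jaws open and shut (so a half turn about z gives the same grasp; the last joint's range is limited). The gripper opens to 85 mm and grips with 20 to 120 N. Pads are 22 mm wide; open, the fingers measure 114 mm over their backs; the gripper's body (76 mm by 85 mm) begins 54 mm behind the grasp point. The pads swing forward as they close: fully open they stand 13 mm farther back than shut.
Start: joints at [-1.367, 0.286, 1.577, -0, 1.279, -0.15], TCP at [0.234, -0.633, 0.231] pointing down, gripper open.
Joint ranges: [-2.77, 2.77], [-0.9, 2.22], [0.21, 2.48], [-1.53, 4.67], [0.24, 2.81], [-2.84, 2.84]. Speed limits (rad/s): [2.79, 2.79, 3.14, 3.14, 3.14, 3.14].

### API

Orientations are given as a unit quaternion [x, y, z, w].
In Python, from plant import * gives the robot as it stands.
- The arm moves only by the shell command python3 -m jog 'ROWS' [FORCE]. ROWS is a JSON object of lists of equal length, an entry for each row: "travel": the shift along the world's x, y, z in mm, a list of three; "dr": the turn, a rotation vector about the world's x, y, z in degrees, a list of three; "jaw": the closure in counts, from 0 (fully open) to 255 (shut). In form: {"travel": [[x, y, z], ...], "dr": [[wx, wy, wz], ...], "jaw": [jaw, ...]}. A call has 1 to 5 rows; each row shifts and turns the commanded pose from where the row before left it; what a row does not reach is not made up. A row lasts 1/12 s, in which the tool goes at most 41.7 mm and 7.16 degrees, less where a joint would pass 70% of its speed; a pose out of reach is approached as far as the arm can. A call is refused whole if a number of a shift passes 41.7 or a number of a turn 7.16, either way. A call with a gripper value outside its range is refused whole. The fingers move at their own pace and stop on an object; FORCE is the grip in N (left out, the last holds). Time passes only in rows, so rows that do not move let the fingers close. It gives the time, the measured TCP pose, the force and the opening at its end, in the units of the state.
- get_state(): the state, without advancing time (a new reading comes with each control period).
- read_camera(name): name is "scene" or "top" or "wrist"; returns the picture (400x640x3 uint8, red, green, blue); there is no depth.
- camera_info(name): a dict with "K" (3x3 intrinsics, pixels), "R" (3x3) and "t" (3): a world point X has camera coordinates R X + t; the wrist camera has in their place "mount" (4x4, takes a point from camera to tool coordinates, whose origin is the TCP and whose axes are the flange's). Camera axes: x right, y down, z forward; pixel columns grow to the right and rows downward; lengths in m; the calibration is good to about 2 mm. A picture is of the moment at which its call begins: read the wrist's pose just before it. camera_info takes no time and is no camera call.
- sign_off(): hands the job in, once; it reports no verdict.
The state is a dict: "time": time; "qpos": joint angles; "dq": joint speeds; "joint_efforts": joint torques, N m; "eef_pos": TCP position; "tcp_rot": TCP orientation; "contact_force": force on the tool from outside, world axes, zero at the start; "wrist_torque": the same for the moment, N m; "opening": opening from 0.0 (shut) to 1.0 (fully open).
Only numpy, scipy, OpenCV 4.12 (cv2) and the standard library are available. Lean on these libraries where they do the work, as an engineer would, in place of code of your own. Each camera call takes 0.05 s, during which the arm holds its last target. There are 200 camera calls.

### The job

Take the hand mirror out of its wooden holder and hold it up on the inspection stand, the centre of its glass straight above the short brass pin and level with the stamped mark on the pendant's back, turned and tilted so that the camera, looking at the middle of the glass, sees the stamp reflected there. Do not bump the pendant or the camera stand, and leave the bowl, the bead tray and the phone where they are. Finish while still holding the mirror steady at that angle in the gripper, clear of everything else: do not put it down or let go.

Things in the scene. Friction and masses are not known exactly. Their poses are not given: they have to be found in the camera images.
- mirror: Loose hand mirror, ~120 g, upright in the holder. Head: black box 10 (x) x 70 (y) x 60 (z) mm, pale glass 64 x 54 mm on its +x face only. Handle: grey square bar 16 x 16 mm, sides along the mirror's x and y, rising centrally from z = 60 to z = 152 mm. Origin: centre of the head's underside; z up along the handle, x = the way the glass faces (its normal).
- glass (a point): Centre of the mirror's glass, 6 mm in front (+x) of and 30 mm above the mirror's origin. Same axes as the mirror.
- holder: Wooden block 51 (x) x 92 (y) x 36 mm high, fixed to the bench, with an open-topped slot 19 (x) x 78 (y) mm, 30 mm deep, where the mirror's head stands 6 mm above the bench, glass towards the holder's +x. Lift the mirror straight up 50 mm or more to clear it. Origin: centre of its underside.
- stand: Fixed aluminium plate 290 x 250 x 12 mm with a brass pin (8 mm thick, top 45 mm above the bench) near the robot-side edge and a black camera tube (36 mm thick) on a post. Origin: bench level under the pin; x away from the robot. Plate: x -45 to 245, y -115 to 135 mm. The tube slopes up away from the pin, over x 120 to 225, y -50 to -105 mm, top about 220 mm high.
- spot (a point): Point in the air where the centre of the glass belongs: straight above the brass pin, 100 mm above the bench, level with the stamp.
- lens (a point): Front of the camera's lens, 157 mm above the bench, 140 mm from spot and aimed at it. It must be on the glass side of the mirror.
- pendant: Brass plate 44 mm wide, 56 mm high, 4 mm thick, upright on a thin post with a round wooden foot (44 mm), fixed on the stand left of the camera (seen from the robot), top 128 mm above the bench. Its place varies along an arc; this origin is the centre of that arc, about 250 mm away at bench level, not on the pendant: use mark.
- mark (a point): Centre of the stamp (ring with a cross, 14 mm across) in the middle of the pendant's back, which faces roughly towards the pin and away from the camera; 100 mm above the bench, about 140 mm from spot. This point's z axis is no part of the stamp but a checking aid: about halfway between the directions spot-to-lens and spot-to-mark.
- bowl: White bowl 104 mm across, 38 mm high, with beads, loose. Origin: centre of the underside. Leave alone.
- tray: White bead tray 110 x 190 x 20 mm, loose. Origin: centre of the underside. Leave alone.
- phone: Black phone 150 x 72 x 9 mm lying flat, loose. Origin: centre of the underside. Leave alone.
Things that resemble listed ones, but are neither listed nor needed, are in the scene too. What is shaped like the mirror but blue, green or turquoise is not meant.

How it is judged:
On the way:
1. the mirror is gripped and lifted out of its holder (z of mirror in the frame of holder above 0.045 m and contact force between mirror and the fingers above 1 N), for 0.2 s.
At the end, for the whole second after the job is handed in: The gripper holds the mirror, still and touching nothing else, the centre of the glass within 16 mm of the point above the brass pin level with the mark, and the glass (its front, not its back) facing within 0.13 rad of halfway between lens and mark, so that the camera sees the mark in it (distance between glass and spot below 0.016 m and angle between the x axis of mirror and the z axis of mark, either way round below 0.13 rad and x of each of lens, mark in the frame of mirror above 0.08 m and contact force between mirror and the fingers above 1 N and linear speed of mirror below 0.02 m/s and angular speed of mirror below 0.15 rad/s and contact force between mirror and stand below 0.1 N and contact force between mirror and pendant below 0.1 N and contact force between mirror and holder below 0.1 N and contact force between mirror and bowl below 0.1 N and contact force between mirror and tray below 0.1 N and contact force between mirror and phone below 0.1 N); the arm keeps its last pose, push and grip.
It fails at once if the pendant is bumped (over 3 N) (contact force between pendant and mirror above 3 N or contact force between pendant and the fingers above 3 N or contact force between pendant and the arm above 3 N).
It fails at once if the stand or its camera is bumped (over 5 N) (contact force between stand and mirror above 5 N or contact force between stand and the fingers above 5 N or contact force between stand and the arm above 5 N).
It fails at once if the bowl is moved by more than 30 mm (distance of bowl from where it was at the start of the episode above 0.03 m).
It fails at once if the tray is moved by more than 30 mm (distance of tray from where it was at the start of the episode above 0.03 m).
It fails at once if the phone is moved by more than 30 mm (distance of phone from where it was at the start of the episode above 0.03 m).
It also fails if it takes over 37 s, if anything falls off the work surface, if the arm or the gripper's body presses on something with over 40 N, if the wrist force passes 120 N, or if a joint passes its speed limit or range.

## Working session

There is one attempt and no reset: what is moved stays moved. The work goes in short steps, Python scripts to look and compute and a shell command to move; the robot and the scene stay as the last step left them, time stands still between calls to the robot, and variables do not carry over. Pictures are saved under pics/ and viewed, about 8 in all and at most 12, crops included, and the job is handed in when it is done.

```bash
mkdir -p pics; python3 - <<'E'
from plant import *
import cv2
for n in ("scene","top"):
    cv2.imwrite(f"pics/{n}0.png",read_camera(n)[:,:,::-1])
    c=camera_info(n);print(n,c)
print(camera_info("wrist"));print(get_state())
E
```

```text
scene {'K': array([[429.1553147 ,   0.        , 315.39764247],
       [  0.        , 429.1553147 , 198.22011147],
       [  0.        ,   0.        ,   1.        ]]), 'R': array([[-0.55130917,  0.83425629,  0.00863935],
       [ 0.59809465,  0.40242153, -0.69306544],
       [-0.58167086, -0.37692618, -0.72082291]]), 't': array([ 0.31363545, -0.18712717,  1.68151633])}
top {'K': array([[433.00420366,   0.        , 319.47962347],
       [  0.        , 433.00420366, 200.61788448],
       [  0.        ,   0.        ,   1.        ]]), 'R': array([[-0.00211893, -0.99998133, -0.0057307 ],
       [-0.99329192,  0.00276724, -0.11560064],
       [ 0.11561434,  0.00544731, -0.99327924]]), 't': array([-0.04585505,  0.5189961 ,  1.43944474])}
{'K': array([[296.15397533,   0.        , 318.63266248],
       [  0.        , 296.15397533, 199.13428947],
       [  0.        ,   0.        ,   1.        ]]), 'mount': array([[-1.45353133e-04, -9.44599359e-01, -3.28225577e-01,
         8.51038442e-02],
       [ 9.99999703e-01, -3.85845906e-04,  6.67579620e-04,
         4.79106760e-04],
       [-7.57239777e-04, -3.28225382e-01,  9.44599135e-01,
        -1.44065357e-01],
       [ 0.00000000e+00,  0.00000000e+00,  0.00000000e+00,
         1.00000000e+00]])}
{'time': 0.1, 'qpos': array([-1.36700188e+00,  2.87124014e-01,  1.57807131e+00, -1.68011918e-05,
        1.27860378e+00, -1.50003636e-01]), 'dq': array([ 0.00017426, -0.00191598, -0.00355422,  0.00058729,  0.00037679,
       -0.00055664]), 'joint_efforts': array([ 6.27340651e-04, -4.07297695e+01, -2.93699366e+01, -1.47966252e-04,
        3.42660518e-03, -2.91027170e-06]), 'eef_pos': array([ 0.23375889, -0.63257824,  0.23003216]), 'tcp_rot': array([ 9.84393098e-01,  1.75980142e-01, -3.77070794e-05, -1.10261060e-03]), 'contact_force': array([0.27799455, 0.08789017, 0.20804781]), 'wrist_torque': array([-0.030534  , -0.01563829, -0.01237294]), 'opening': 0.9975274270959413}
```

View pics/scene0.png

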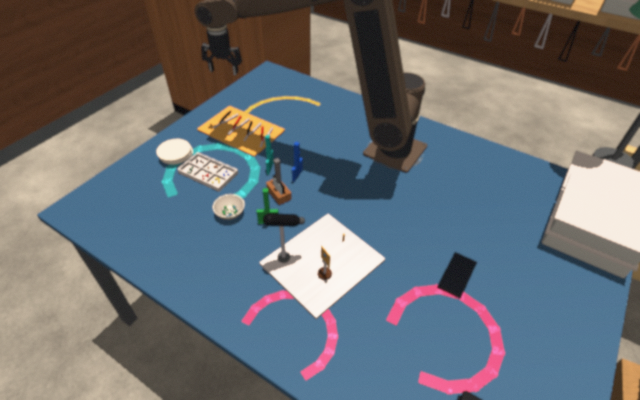

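View pics/top0.png

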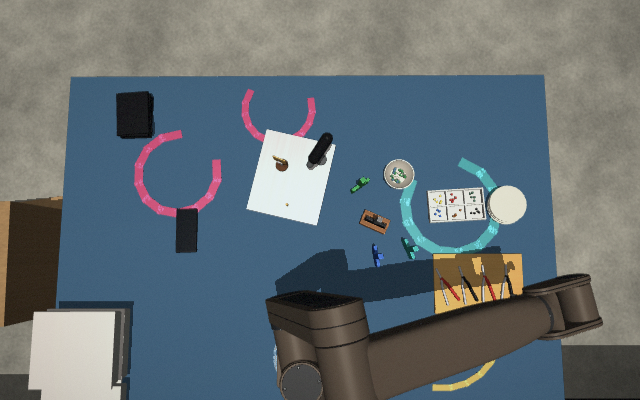

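The scene shows the stand plate around (322,265), the holder with the grey-handled mirror around (278,190), and green/blue/teal decoys around it. In the top view the pin is at about (287,204), the pendant at about (281,163), the camera tube at about (320,148) and the holder at about (375,221). Next I'll take enlarged crops.

```bash
cat > h.py <<'E'
import numpy as np, cv2
from plant import *
from scipy.spatial.transform import Rotation as Rn
def ray(n,uv):
    c=camera_info(n); d=np.linalg.inv(c["K"])@[uv[0],uv[1],1]; R=c["R"]
    return -R.T@c["t"], R.T@d
def onz(n,uv,z):
    o,d=ray(n,uv); return o+d*(z-o[2])/d[2]
def wcam():
    s=get_state(); im=read_camera("wrist"); return s,im
def wonz(s,uv,z):
    c=camera_info("wrist");M=c["mount"];R=Rn.from_quat(s["tcp_rot"]).as_matrix()
    d=R@M[:3,:3]@np.linalg.inv(c["K"])@[uv[0],uv[1],1]; o=s["eef_pos"]+R@M[:3,3]
    return o+d*(z-o[2])/d[2]
def proj(n,X):
    c=camera_info(n); p=c["K"]@(c["R"]@np.array(X)+c["t"]); return p[:2]/p[2]
E
python3 - <<'E'
from h import *
t=cv2.imread("pics/top0.png");s=cv2.imread("pics/scene0.png")
a=cv2.resize(t[125:235,240:400],None,fx=5,fy=5,interpolation=2)
cv2.imwrite("pics/topc.png",a)
# plate corners: white mask
hsv=cv2.cvtColor(t,cv2.COLOR_BGR2HSV)
m=((hsv[...,1]<40)&(hsv[...,2]>180)).astype(np.uint8)
m[:, :240]=0;m[:,345:]=0;m[:120]=0;m[235:]=0
cs=max(cv2.findContours(m,0,1)[0],key=cv2.contourArea)
m2=cv2.minAreaRect(cs);print(m2)
for q in cv2.boxPoints(m2): print(q,onz("top",q,0.012).round(4))
E
```

```text
((290.57537841796875, 176.42950439453125), (72.31916809082031, 82.56867980957031), 13.240520477294922)
[245.92126 208.33443] [0.495  0.2055 0.012 ]
[264.83276 127.96065] [0.778 0.144 0.012]
[335.2295  144.52458] [ 0.7177 -0.1024  0.012 ]
[316.318   224.89836] [ 0.4376 -0.0361  0.012 ]
```

View pics/topc.png

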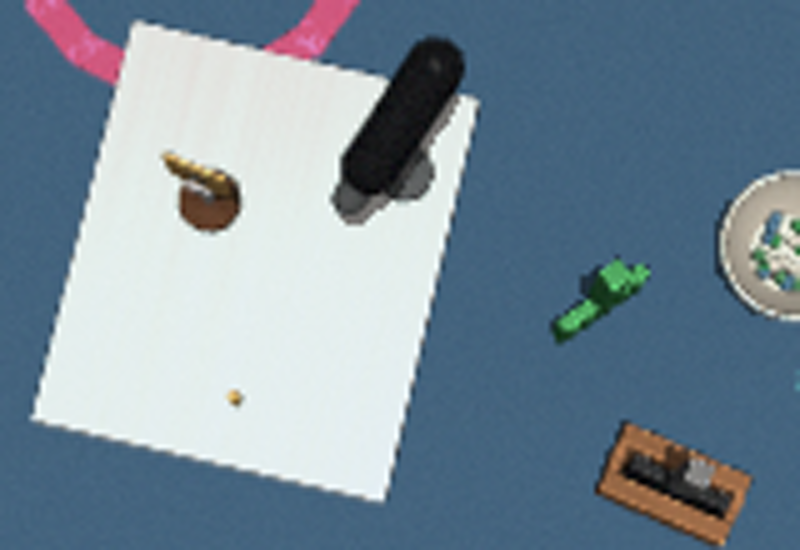

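```bash
python3 - <<'E'
from h import *
f=lambda u,v:(240+(u+.5)/5-.5,125+(v+.5)/5-.5)
pin=onz("top",f(235,397),.045);print("pin",pin)
a=np.radians(-13.2);Rz=np.array([[np.cos(a),-np.sin(a)],[np.sin(a),np.cos(a)]])
c=np.mean([onz("top",q,.012) for q in [(245.9,208.3),(264.8,128),(335.2,144.5),(316.3,224.9)]],0)
print("pin from plate",c[:2]-Rz@[.1,.01])
foot=onz("top",f(210,203),.017);p1=onz("top",f(165,156),.128);p2=onz("top",f(235,182),.128)
tube=onz("top",f(402,115),.185)
S=lambda X:Rz.T@(X[:2]-pin[:2])
for n,X in (("foot",foot),("p1",p1),("p2",p2),("tube",tube)): print(n,X.round(4),"stand",S(X).round(4),np.hypot(*S(X)).round(4),np.degrees(np.arctan2(*(X-pin)[1::-1])).round(1))
for u in ((628,423),(750,478),(722,545),(598,492)): print("hold",onz("top",f(*u),.036).round(4))
print("handle top",onz("top",f(698,470),.158))
print("scene px holder",proj("scene",[.42,-.2,.1]), "campos",-camera_info("scene")["R"].T@camera_info("scene")["t"])
s=cv2.imread("pics/scene0.png");cv2.imwrite("pics/sc.png",cv2.resize(s[130:300,230:370],None,fx=5,fy=3.5,interpolation=2))
E
```

```text
pin [0.50600954 0.06319282 0.045     ]
pin from plate [0.5074541  0.06595269]
foot [0.6441 0.0837 0.017 ] stand [0.1297 0.0515] 0.1396 8.4
p1 [0.6526 0.1023 0.128 ] stand [0.1337 0.0716] 0.1517 15.0
p2 [0.6354 0.0573 0.128 ] stand [0.1274 0.0238] 0.1296 -2.6
tube [ 0.6651 -0.0499  0.185 ] stand [ 0.1807 -0.0738] 0.1952 -35.4
hold [ 0.4886 -0.2012  0.036 ]
hold [ 0.4513 -0.2825  0.036 ]
hold [ 0.4064 -0.2629  0.036 ]
hold [ 0.4422 -0.1804  0.036 ]
handle top [ 0.44773564 -0.23156361  0.158     ]
scene px holder [290.40185539 172.68314354] campos [1.26291891 0.44745918 1.07967451]
```

View pics/sc.png

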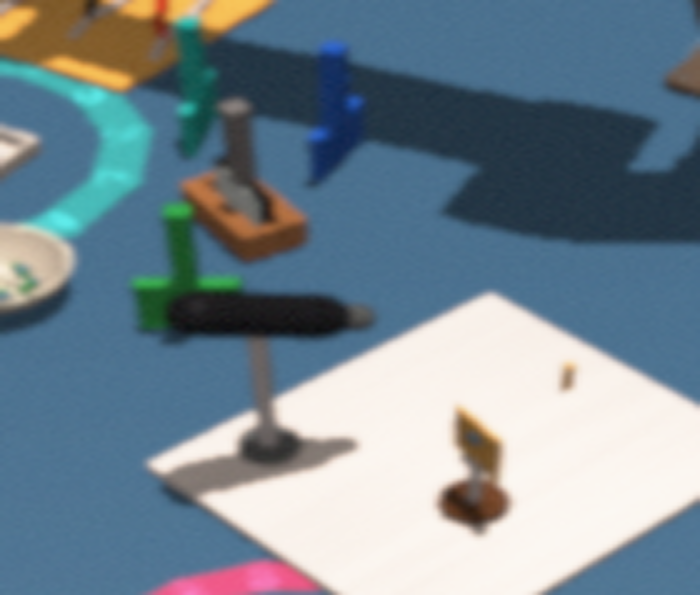

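The scene crop shows the grey-handled mirror in the holder with its pale glass toward the scene camera, so it faces the holder's +x. Its yaw is about -24.5°, and the holder centre (0.447,-0.232) agrees with the handle top (0.448,-0.232). I'll approach with the jaws along the mirror's x.

```bash
for i in 1; do python3 -m jog '{"travel":[[14.2,26.7,0],[14.2,26.7,0],[14.2,26.7,0],[14.2,26.7,0],[14.2,26.7,0]],"dr":[[0,0,3],[0,0,3],[0,0,3],[0,0,3],[0,0,3]],"jaw":[0,0,0,0,0]}'; done
python3 -m jog '{"travel":[[14.2,26.7,0],[14.2,26.7,0],[14.2,26.7,0],[14.2,26.7,0],[14.2,26.7,0]],"dr":[[0,0,3],[0,0,3],[0,0,3],[0,0,3],[0,0,3]],"jaw":[0,0,0,0,0]}'
python3 -m jog '{"travel":[[14.2,26.7,0],[14.2,26.7,0],[14.2,26.7,0],[14.2,26.7,0],[14.2,26.7,0]],"dr":[[0,0,3],[0,0,3],[0,0,3],[0,0,3],[0,0,3]],"jaw":[0,0,0,0,0]}'
python3 -m jog '{"travel":[[0,0,0],[0,0,0]],"dr":[[0,0,0],[0,0,0]],"jaw":[0,0]}'
python3 - <<'E'
from h import *
s,im=wcam();print(s);cv2.imwrite("pics/w1.png",im[:,:,::-1])
print(Rn.from_quat(s["tcp_rot"]).as_matrix().round(3))
E
```

```text
time: 0.52
eef_pos: [0.3052, -0.4981, 0.2306]
tcp_rot: [0.953, 0.304, 0.0, -0.001]
contact_force: [0.2, -0.1, 0.0]
opening: 1.001
time: 0.93
eef_pos: [0.3761, -0.3645, 0.2308]
tcp_rot: [0.905, 0.426, -0.0, -0.0]
contact_force: [0.5, -0.0, 1.0]
opening: 0.999
time: 1.35
eef_pos: [0.4471, -0.231, 0.2309]
tcp_rot: [0.841, 0.54, -0.0, -0.0]
contact_force: [0.8, -0.3, -1.0]
opening: 1.002
time: 1.52
eef_pos: [0.4471, -0.2314, 0.2309]
tcp_rot: [0.841, 0.54, -0.0, -0.0]
contact_force: [0.5, -0.0, 0.5]
opening: 0.999
{'time': 1.5167, 'qpos': array([-6.79236672e-01, -9.73685588e-02,  1.99065209e+00, -3.83695797e-04,
        1.24893184e+00, -2.50079202e-01]), 'dq': array([-4.35309324e-02,  6.79096864e-03, -7.32342523e-03, -1.06135284e-02,
       -7.20121277e-05,  2.14759412e-04]), 'joint_efforts': array([ 9.55684595e-01, -2.53101522e+01, -2.88628936e+01,  7.44332420e-02,
        2.57637003e-02,  3.78720972e-03]), 'eef_pos': array([ 0.44709304, -0.23141663,  0.23092325]), 'tcp_rot': array([ 8.41425624e-01,  5.40372824e-01, -2.70858533e-04, -2.38108614e-04]), 'contact_force': array([ 0.50442899, -0.04111094,  0.49699977]), 'wrist_torque': array([ 0.00486708,  0.00701186, -0.01354275]), 'opening': 0.9986032025201664}
[[ 0.416  0.909 -0.001]
 [ 0.909 -0.416  0.   ]
 [-0.    -0.001 -1.   ]]
```

View pics/w1.png

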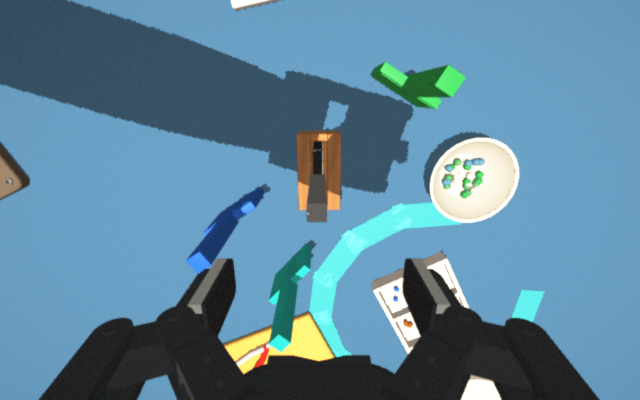

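The wrist view shows the holder squared up with the image (edges at columns 298 and 341) and the handle top at about (317,214). The blue handle top is at (207,260), teal at (283,340) and green at (450,80).

```bash
python3 - <<'E'
from h import *
s=get_state();R=Rn.from_quat(s["tcp_rot"]).as_matrix()
for n,uv,z in (("handle",(317,214),.158),("holder",(319.5,171),.036),("blue",(203,258),.152),("teal",(282,342),.152),("green",(450,80),.1)):
    X=wonz(s,uv,z);print(n,X.round(4),"tool xy",(R.T@(X-s["eef_pos"])).round(4))
E
```

```text
handle [ 0.4448 -0.2352  0.158 ] tool xy [-0.0033 -0.0006  0.073 ]
holder [ 0.4489 -0.2316  0.036 ] tool xy [0.0016 0.0017 0.195 ]
blue [ 0.338  -0.2335  0.152 ] tool xy [-0.0464 -0.0984  0.0791]
teal [ 0.3578 -0.3434  0.152 ] tool xy [-0.138  -0.0344  0.0791]
green [ 0.5911 -0.1912  0.1   ] tool xy [0.0977 0.114  0.1309]
```

```bash
python3 -m jog '{"travel":[[-1,-1.5,-30],[0,-0.5,-36],[0,0,-30],[0,0,-20],[0,0,-10]],"dr":[[0,0,0],[0,0,0],[0,0,0],[0,0,0],[0,0,0]],"jaw":[0,0,0,0,0]}' 60
python3 -m jog '{"travel":[[0,0,0],[0,0,0],[0,0,0],[0,0,0],[0,0,0]],"dr":[[0,0,0],[0,0,0],[0,0,0],[0,0,0],[0,0,0]],"jaw":[255,255,255,255,255]}' 60
python3 -m jog '{"travel":[[0,0,0],[0,0,0],[0,0,0],[0,0,0],[0,0,0]],"dr":[[0,0,0],[0,0,0],[0,0,0],[0,0,0],[0,0,0]],"jaw":[255,255,255,255,255]}' 60
```

```text
time: 1.98
eef_pos: [0.4434, -0.2345, 0.1016]
tcp_rot: [0.843, 0.538, -0.001, -0.003]
contact_force: [-0.4, 0.1, 0.4]
opening: 0.995
time: 2.4
eef_pos: [0.4468, -0.2355, 0.1071]
tcp_rot: [0.842, 0.539, 0.001, 0.002]
contact_force: [0.1, 1.0, 0.2]
opening: 0.3
time: 2.82
eef_pos: [0.4463, -0.2351, 0.1068]
tcp_rot: [0.842, 0.539, -0.0, 0.001]
contact_force: [-1.4, 1.0, 6.3]
opening: 0.178
```

```bash
python3 -m jog '{"travel":[[0,0,8],[0,0,20],[0,0,25],[0,0,25],[0,0,25]],"dr":[[0,0,0],[0,0,0],[0,0,0],[0,0,0],[0,0,0]],"jaw":[255,255,255,255,255]}' 60
python3 -m jog '{"travel":[[0,0,20],[0,0,7],[0,0,0],[0,0,0]],"dr":[[0,0,0],[0,0,0],[0,0,0],[0,0,0]],"jaw":[255,255,255,255]}' 60
python3 - <<'E'
from h import *
s,im=wcam();R=Rn.from_quat(s["tcp_rot"]).as_matrix();print(s["eef_pos"],R.round(4))
cv2.imwrite("pics/w2.png",im[:,:,::-1])
a=read_camera("scene")[:,:,::-1];cv2.imwrite("pics/s2.png",a)
p=proj("scene",s["eef_pos"]);x,y=p.astype(int);print(p)
b=cv2.resize(a[y-35:y+45,x-40:x+40],(500,500),interpolation=2)
cv2.imwrite("pics/c2.png",np.hstack([b,im[:,170:470,::-1].repeat(1,0)[:400].copy() if 0 else cv2.resize(im[:,195:445,::-1],(300,500))]))
E
```

```text
time: 3.23
eef_pos: [0.4457, -0.2343, 0.2093]
tcp_rot: [0.842, 0.539, 0.0, -0.0]
contact_force: [-0.7, -0.3, -1.4]
opening: 0.178
time: 3.57
eef_pos: [0.4456, -0.2344, 0.2346]
tcp_rot: [0.842, 0.539, -0.0, -0.0]
contact_force: [0.2, -0.5, -0.9]
opening: 0.176
[ 0.44560312 -0.23438194  0.23461195] [[ 4.183e-01  9.083e-01 -4.000e-04]
 [ 9.083e-01 -4.183e-01  4.000e-04]
 [ 2.000e-04 -5.000e-04 -1.000e+00]]
[275.23894588 141.42730396]
```

View pics/c2.png

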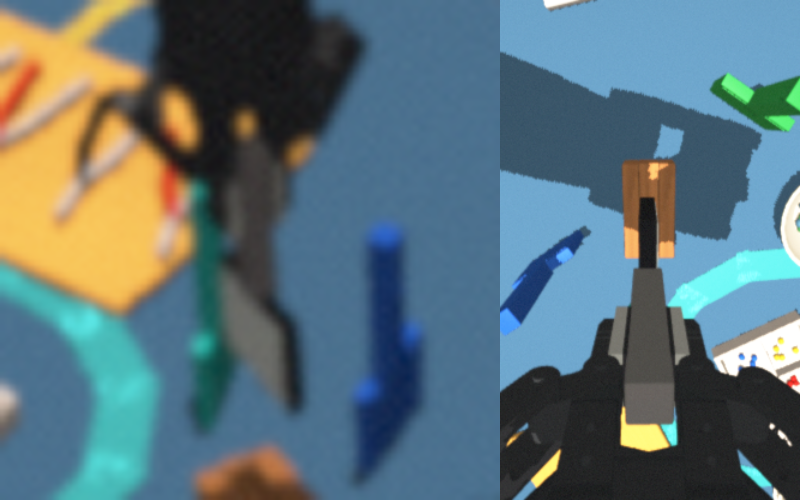

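The mirror is lifted and the glass is on the +x side. In the wrist view the head lies exactly in line with the handle, its lower outer corner at about row 158. Now I'll check the in-hand offset and work out the goal.

```bash
cat > goal.py <<'E'
from h import *
c=camera_info("wrist");M=np.linalg.inv(c["mount"])
def wp(t): p=c["K"]@(M@[*t,1])[:3]; return (p[:2]/p[2]).round(1)
for d in (-.006,0,.006):
    print(d,"head bottom/top outer",wp((.035+d,0,.1)),wp((.035+d,0,.04)),"handle top near edge/far edge",wp((.008+d,0,-.052)),wp((d-.008,0,-.052)))
pin=np.array([.5067,.0645]);az=lambda a:np.array([np.cos(np.radians(a)),np.sin(np.radians(a)),0])
L=az(-36.2)*.914+[0,0,.407];K=az(7.8);n=L+K;n/=np.linalg.norm(n)
print("n az el",np.degrees([np.arctan2(n[1],n[0]),np.arcsin(n[2])]))
s=get_state();R=Rn.from_quat(s["tcp_rot"]).as_matrix()
# mirror axes in tool: x=tool y, y=tool x, z=-tool z
y=np.cross([0,0,1],n);y/=np.linalg.norm(y);z=np.cross(n,y)
Rg=np.column_stack([y,n,-z]);print("dr total deg",np.degrees(Rn.from_matrix(Rg@R.T).as_rotvec()).round(2))
print("err normal now vs goal deg",np.degrees(np.arccos(R[:,1]@n)))
OFF=float(__import__("sys").argv[1]) if len(__import__("sys").argv)>1 else 0
spot=np.r_[pin,.1];tcp=spot-Rg@[OFF,.006,.070]
print("tcp goal",tcp,"travel mm",((tcp-s["eef_pos"])*1000).round(1))
E
python3 goal.py; python3 - <<'E'
import cv2,numpy as np
im=cv2.imread("pics/w2.png").astype(int);print([tuple(im[r,318]) for r in range(150,222,4)]);print([ (r,im[r,318].sum()) for r in range(290,350,4)])
E
```

```text
-0.006 head bottom/top outer [317.8 166.2] [317.5 186.9] handle top near edge/far edge [316.8 323.1] [316.9 355.2]
0 head bottom/top outer [317.8 159.1] [317.5 177.9] handle top near edge/far edge [316.8 310.4] [316.9 343.5]
0.006 head bottom/top outer [317.8 152. ] [317.5 168.8] handle top near edge/far edge [316.7 297.1] [316.8 331.4]
n az el [-13.15998164  12.91498314]
dr total deg [ -4.32 -12.41  11.51]
err normal now vs goal deg 17.42318192648604
tcp goal [0.48577089 0.06939346 0.16688816] travel mm [ 40.7 303.3 -66.3]
[(np.int64(48), np.int64(83), np.int64(132)), (np.int64(51), np.int64(87), np.int64(132)), (np.int64(22), np.int64(30), np.int64(41)), (np.int64(22), np.int64(24), np.int64(21)), (np.int64(21), np.int64(19), np.int64(19)), (np.int64(25), np.int64(21), np.int64(21)), (np.int64(22), np.int64(20), np.int64(20)), (np.int64(26), np.int64(27), np.int64(24)), (np.int64(29), np.int64(28), np.int64(23)), (np.int64(32), np.int64(30), np.int64(31)), (np.int64(29), np.int64(31), np.int64(32)), (np.int64(23), np.int64(24), np.int64(23)), (np.int64(32), np.int64(32), np.int64(30)), (np.int64(31), np.int64(28), np.int64(25)), (np.int64(31), np.int64(30), np.int64(27)), (np.int64(30), np.int64(29), np.int64(27)), (np.int64(46), np.int64(47), np.int64(48)), (np.int64(73), np.int64(76), np.int64(80))]
[(290, np.int64(233)), (294, np.int64(223)), (298, np.int64(233)), (302, np.int64(234)), (306, np.int64(257)), (310, np.int64(299)), (314, np.int64(298)), (318, np.int64(302)), (322, np.int64(299)), (326, np.int64(297)), (330, np.int64(295)), (334, np.int64(293)), (338, np.int64(306)), (342, np.int64(636)), (346, np.int64(635))]
```

The offset along the jaws' width is about +1.5 mm, with no visible tilt. Now I'll carry the mirror across at height.

```bash
python3 -m jog '{"travel":[[4,15,0],[4,28,0],[4,30,0],[4,30,0],[4,30,0]],"dr":[[-0.43,-1.24,1.15],[-0.43,-1.24,1.15],[-0.43,-1.24,1.15],[-0.43,-1.24,1.15],[-0.43,-1.24,1.15]],"jaw":[255,255,255,255,255]}'
python3 -m jog '{"travel":[[4,30,0],[4,30,0],[4,30,0],[4,30,0],[4,28,0]],"dr":[[-0.43,-1.24,1.15],[-0.43,-1.24,1.15],[-0.43,-1.24,1.15],[-0.43,-1.24,1.15],[-0.43,-1.24,1.15]],"jaw":[255,255,255,255,255]}'
python3 -m jog '{"travel":[[0,15,0],[0,7,0],[0,0,0],[0,0,0],[0,0,0]],"dr":[[0,0,0],[0,0,0],[0,0,0],[0,0,0],[0,0,0]],"jaw":[255,255,255,255,255]}'
python3 goal.py .0015 | tail -3
python3 - <<'E'
from h import *
s,im=wcam();cv2.imwrite("pics/w3.png",im[:,:,::-1]);print(s["opening"],s["eef_pos"],s["tcp_rot"])
E
```

```text
time: 4.08
eef_pos: [0.465, -0.1002, 0.2331]
tcp_rot: [0.813, 0.58, 0.035, 0.044]
contact_force: [0.6, -0.1, -0.8]
opening: 0.181
time: 4.5
eef_pos: [0.4848, 0.0481, 0.2332]
tcp_rot: [0.778, 0.618, 0.07, 0.089]
contact_force: [0.8, -0.9, -1.4]
opening: 0.182
time: 4.92
eef_pos: [0.4858, 0.0674, 0.2347]
tcp_rot: [0.779, 0.617, 0.07, 0.089]
contact_force: [1.4, 0.1, -1.4]
opening: 0.178
dr total deg [0.1  0.1  0.08]
err normal now vs goal deg 0.135972474262103
tcp goal [0.48542939 0.06793285 0.16688816] travel mm [ -0.3   0.5 -67.8]
0.17791882421939129 [0.48575693 0.06744884 0.23466194] [0.77882166 0.61689078 0.06996414 0.08937343]
```

View pics/w3.png

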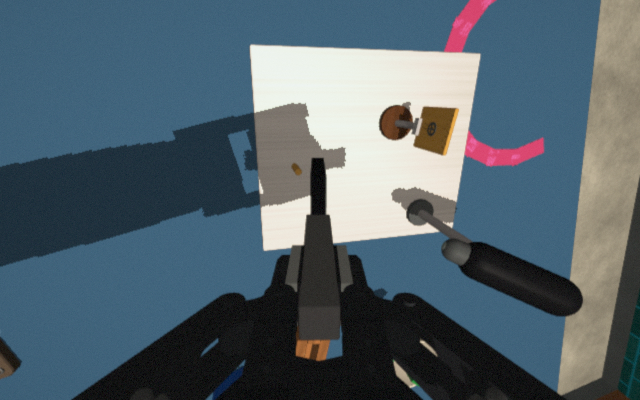

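The wrist view shows the stamp at about (431,128), the lens front at about (456,251), the pin at about (296,168), and the mirror clear of everything. I'll refine these with rays at their known heights.

```bash
python3 - <<'E'
from h import *
im=cv2.imread("pics/w3.png");s=get_state()
h=cv2.cvtColor(im,cv2.COLOR_BGR2HSV)[155:180,285:308];m=h[...,1]>100;v,u=np.nonzero(m);print("pin px",u.min()+285,u.max()+285,v.min()+155,v.max()+155,m.sum())
print(np.array2string(h[...,1][4:22]))
for n,uv,z in (("pin a",(294,165.5),.045),("pin base",(299,173),.012),("mark",(431,128),.1),("lens",(454,251),.157),("foot",(396,122),.018)):
    X=wonz(s,uv,z);d=X-[.5067,.0645,.1];print(n,X.round(4),"dist",np.linalg.norm(d).round(4),"hor",np.hypot(*d[:2]).round(4),"az",np.degrees(np.arctan2(d[1],d[0])).round(1))
cv2.imwrite("pics/c3.png",np.hstack([cv2.resize(im[95:275,375:495],(400,600),interpolation=2),cv2.resize(im[150:198,280:312],(400,600),interpolation=2)]))
E
```

```text
pin px 292 301 163 174 68
[[ 32  30  28  34  32  29  36  32  34  29  32  31  32  35  32  31  28  32
   36  36  30  37  34]
 [ 28  30  33  28  32  29  32  31  30  33  32  30  29  35  34  31  32  28
   34  32  36  32  34]
 [ 32  35  32  36  28  31  34  28  31  36  35  35  32  32  32  31  33  30
   34  34  32  30  32]
 [ 32  35  33  35  31  33  31  39  45  47  46  31  33  27  33  34  35  30
   32  29  32  33  35]
 [ 33  34  29  36  33  35  35  52  83 102  76  52  36  30  37  33  38  30
   32  30  32  32  30]
 [ 33  34  33  31  29  30  42  98 153 161 143  98  52  38  31  29  32  30
   32  36  35  33  33]
 [ 27  33  33  33  27  33  65 121 164 174 165 161  98  57  34  33  27  31
   35  33  35  34  35]
 [ 33  29  33  36  35  36  81 152 172 168 177 177 147  88  42  33  35  33
   29  36  29  31  31]
 [ 32  37  35  31  33  42  72 137 177 175 183 183 168 136  63  34  35  27
   31  33  30  29  34]
 [ 31  30  33  35  33  33  51  98 165 163 177 180 182 175 121  61  36  31
   27  37  35  35  36]
 [ 31  27  35  35  29  36  39  60 129 163 175 166 177 177 167 108  52  32
   35  31  32  33  31]
 [ 30  
[... 273 characters left out ...]
3  32  33]
 [ 31  33  37  35  37  35  29  36  31  38 100 157 163 177 166 139  81  37
   31  33  33  36  30]
 [ 33  37  34  36  37  29  37  33  33  37  54 104 138 146 132  86  44  33
   35  31  31  37  29]
 [ 30  33  31  33  35  33  33  36  33  33  36  47  73  81  73  44  33  32
   31  31  31  35  33]
 [ 30  37  35  33  32  29  36  33  34  28  37  34  37  36  36  38  33  33
   32  36  29  34  31]]
pin a [0.5037 0.0726 0.045 ] dist 0.0557 hor 0.0086 az 110.0
pin base [0.5103 0.053  0.012 ] dist 0.0888 hor 0.012 az -72.5
mark [0.6441 0.085  0.1   ] dist 0.139 hor 0.139 az 8.5
lens [ 0.6224 -0.0239  0.157 ] dist 0.1564 hor 0.1456 az -37.4
foot [0.6467 0.0838 0.018 ] dist 0.1634 hor 0.1413 az 7.8
```

View pics/c3.png

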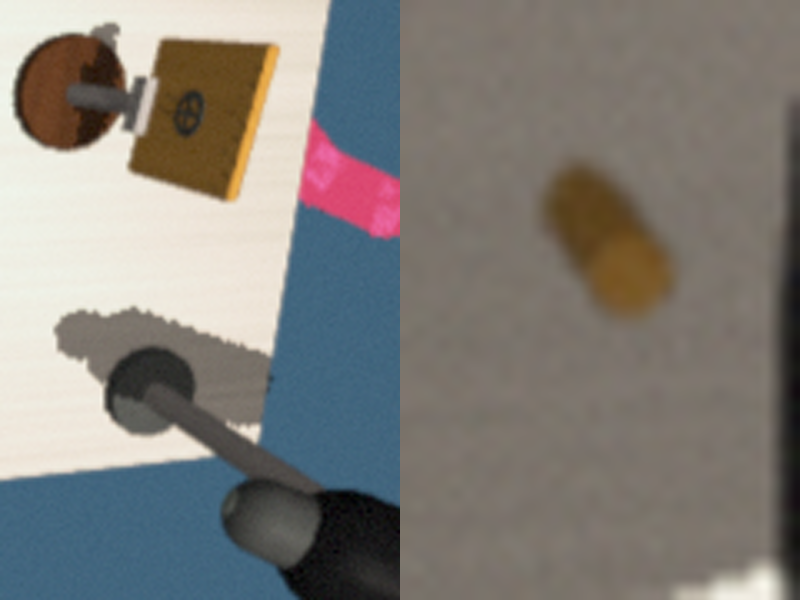

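The enlarged crop puts the pin top at (298.4,171.6), the lens front at about (446,247) and the stamp at (431.5,128.5).

```bash
python3 - <<'E'
from h import *
s=get_state()
P=wonz(s,(298.4,171.6),.045);print("pin",P.round(4))
for pin in (P[:2],(P[:2]+[.5067,.0645])/2):
  D={}
  for n,uv,z in (("mark",(431.5,128.5),.1),("lens",(446,247),.157)):
    X=wonz(s,uv,z);d=X-np.r_[pin,.1];D[n]=d/np.linalg.norm(d);print(n,X.round(4),"dist",np.linalg.norm(d).round(4),"az",np.degrees(np.arctan2(d[1],d[0])).round(1))
  n=D["mark"]+D["lens"];n/=np.linalg.norm(n);print("n",np.degrees([np.arctan2(n[1],n[0]),np.arcsin(n[2])]).round(2))
E
```

```text
pin [0.5068 0.0643 0.045 ]
mark [0.6446 0.0844 0.1   ] dist 0.1393 az 8.3
lens [ 0.6143 -0.0163  0.157 ] dist 0.1459 az -36.9
n [-13.29  12.43]
mark [0.6446 0.0844 0.1   ] dist 0.1393 az 8.3
lens [ 0.6143 -0.0163  0.157 ] dist 0.146 az -36.9
n [-13.33  12.42]
```

The pin agrees within 1 mm and the normal within 0.5°, so I'll lower the mirror.

```bash
python3 -m jog '{"travel":[[0,0,-10],[0,0,-18],[0,0,-18],[0,0.5,-14],[-0.3,0,-7.8]],"dr":[[0,0,0],[0,0,0],[0,0,0],[0,0,0],[0,0,0]],"jaw":[255,255,255,255,255]}'
python3 -m jog '{"travel":[[0,0,0],[0,0,0],[0,0,0],[0,0,0],[0,0,0]],"dr":[[0,0,0],[0,0,0],[0,0,0],[0,0,0],[0,0,0]],"jaw":[255,255,255,255,255]}'
python3 goal.py .0015 | tail -3
python3 - <<'E'
from h import *
s=get_state();print(s["opening"],s["contact_force"],abs(s["dq"]).max())
t=read_camera("scene")[:,:,::-1];w=read_camera("wrist")[:,:,::-1]
x,y=proj("scene",[.52,.06,.12]).astype(int)
cv2.imwrite("pics/f.png",np.hstack([cv2.resize(t[y-50:y+50,x-50:x+50],(400,400),interpolation=2),w[:,120:520]]))
E
```

```text
time: 5.38
eef_pos: [0.4841, 0.0681, 0.1645]
tcp_rot: [0.779, 0.617, 0.069, 0.088]
contact_force: [0.1, -0.6, -0.8]
opening: 0.181
time: 5.8
eef_pos: [0.4863, 0.0688, 0.1688]
tcp_rot: [0.778, 0.617, 0.071, 0.09]
contact_force: [0.4, -0.7, -0.3]
opening: 0.178
dr total deg [0.09 0.3  0.02]
err normal now vs goal deg 0.3152248671615847
tcp goal [0.48542939 0.06793285 0.16688816] travel mm [-0.9 -0.8 -1.9]
0.17766700501912902 [ 0.37834615 -0.68273956 -0.25632519] 0.004367120379684337
```

View pics/f.png

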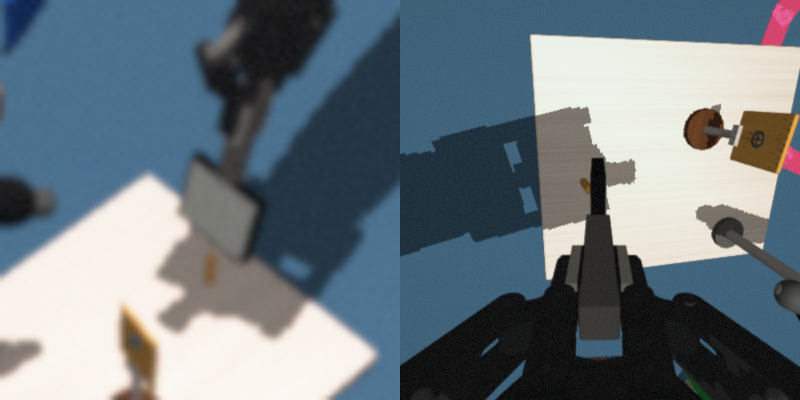

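The mirror hangs above the pin with its glass toward the lens and pendant, clear of both. Last check: the glass centre at crop (222,218) against the projected spot, and whether the arm has settled.

```bash
python3 -m jog '{"travel":[[-0.5,-0.5,-1.5],[0,0,0],[0,0,0],[0,0,0],[0,0,0]],"dr":[[0,0,0],[0,0,0],[0,0,0],[0,0,0],[0,0,0]],"jaw":[255,255,255,255,255]}'
python3 -m jog '{"travel":[[0,0,0],[0,0,0],[0,0,0],[0,0,0],[0,0,0]],"dr":[[0,0,0],[0,0,0],[0,0,0],[0,0,0],[0,0,0]],"jaw":[255,255,255,255,255]}'
python3 goal.py .0015 | tail -2
python3 - <<'E'
from h import *
x,y=proj("scene",[.52,.06,.12]).astype(int);p=proj("scene",[.5067,.0645,.1])
print("spot in crop",(p-[x-50,y-50])*4, abs(get_state()["dq"]).max())
E
```

```text
time: 6.32
eef_pos: [0.4851, 0.0683, 0.166]
tcp_rot: [0.778, 0.617, 0.071, 0.09]
contact_force: [-0.3, -0.9, -0.8]
opening: 0.177
time: 6.73
eef_pos: [0.4851, 0.0683, 0.166]
tcp_rot: [0.778, 0.617, 0.071, 0.09]
contact_force: [-0.7, -1.0, -1.7]
opening: 0.182
err normal now vs goal deg 0.18824913076169084
tcp goal [0.48542939 0.06793285 0.16688816] travel mm [ 0.3 -0.4  0.8]
spot in crop [215.93590306 209.4305684 ] 0.0015789752897184622
```

The eyeballed centre is about 6 mm off the spot, which is within tolerance. I'll measure it once by contour before handing in.

```bash
python3 - <<'E'
from h import *
t=read_camera("scene");s=get_state();R=Rn.from_quat(s["tcp_rot"]).as_matrix()
C=s["eef_pos"]+R@[.0015,.006,.07];g=proj("scene",C)
h=cv2.cvtColor(t,cv2.COLOR_RGB2HSV);x,y=g.astype(int)
m=((h[...,1]<45)&(h[...,2]>95)&(h[...,2]<200)).astype(np.uint8)
k=np.zeros_like(m);k[y-16:y+20,x-16:x+18]=1;m&=k
n,l,st,ce=cv2.connectedComponentsWithStats(m,connectivity=4)
i=l[y,x];print("pred",g,"area",st[i],"centroid",ce[i])
q=[proj("scene",C+R@[a,0,b]) for a,b in ((.032,.027),(.032,-.027),(-.032,-.027),(-.032,.027))];print(np.round(q,1),cv2.contourArea(np.float32(q)))
print(t[y-14:y+15:2,x].tolist())
E
```

```text
pred [345.07427527 222.54125325] area [330 211  33  31 482] centroid [343.96887967 228.89004149]
[[350.8 235.2]
 [354.9 221.7]
 [339.3 209.9]
 [335.7 223.3]] 253.00504243955947
[[71, 103, 129], [61, 80, 97], [53, 53, 54], [80, 80, 76], [113, 114, 110], [122, 123, 120], [121, 122, 118], [122, 123, 118], [121, 124, 117], [121, 123, 118], [120, 121, 117], [112, 112, 108], [114, 106, 100], [124, 109, 94], [125, 109, 95]]
```

The contour mask merged with the plate's shadow, so its centroid means nothing. The pixel column through the glass, however, shows it from about -8 to +8 px around the predicted centre, and the prediction was 214.2 to 230.6. They agree, so I'm handing in.

```bash
python3 -c "
from plant import *
print(sign_off())"
```

```text
the job is handed in; nothing more can be done
None
```

I took the mirror out of its holder and handed the job in at about 7 s, with the gripper still holding it steady above the brass pin. `sign_off()` gave no verdict.

**Last checks that agreed:**
- **Position:** the tool was within about 1 mm of the goal worked out from the pin, which two cameras placed within 1 mm of each other. A pixel column through the glass in the scene camera matched the predicted edges to about 1 px, roughly 3 mm.
- **Angle:** the glass was 0.2° from the calculated halfway direction. Two independent measurements of that direction agreed within 0.5°, against a tolerance of 7.4°.
- **Hold:** the arm was still, the jaws were closed on the 16 mm handle, and the force reading was about 2 N, close to its usual noise. The last picture, taken before a final 2 mm correction, showed the mirror clear of the pendant, camera and pin.

**Checks that disagreed or failed:**
- The wrist view put the lens 146 mm from the spot instead of 140 mm, because the lens front was hard to pick out. That shifts the direction by less than 1°.
- An eyeballed glass centre was about 6 mm off, still within the 16 mm allowed.
- The contour mask on the glass merged with the plate's shadow, so I discarded its centroid.

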